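# Lock up the tip box

## Robot

A 6-joint arm with a two-finger parallel gripper is mounted at the origin on a cart in front of the work surface, level with it; the furniture and walls round the work are solid. World frame = base frame: x ahead of the robot, y to its left, z up, the work surface at z = 0. Lengths are in m, angles in rad, forces in N, time in s.
With the tool pointing down it reaches from about 0.375 to 0.9 m from the base axis. Payload 3.1 kg.
Tool frame: the origin (TCP) lies on the centre line of the jaws, within the pads' length; the fingertips stand 25 mm ahead of it and the grasp point (between the pads) lies 6 mm ahead of it (manip.tip_extent is the distance from the TCP to the fingertips, in m); z points along the fingers, y is the line along which they close (so a half turn about z gives the same grasp; the last joint's range is limited). The gripper opens to 85 mm and grips with 20 to 120 N. Pads are 22 mm wide; open, the fingers measure 114 mm over their backs; the gripper's body (76 mm by 85 mm) begins 54 mm behind the grasp point. The pads swing forward as they close: fully open they stand 13 mm farther back than shut.
Start: joints at [-1.345, 0.527, 1.433, -0, 1.181, -0.178], TCP at [0.246, -0.574, 0.256] pointing down, gripper open.
Joint ranges: [-3.08, 3.08], [-0.75, 2.2], [0.22, 2.44], [-1.43, 4.57], [0, 2.65], [-2.85, 2.85]. Speed limits (rad/s): [2.79, 2.79, 3.14, 3.14, 3.14, 3.14].

## Interface

Orientations are given as a unit quaternion [x, y, z, w].
In Python, from station import readout, imaging, order, manip gives the robot as it stands.
- The arm moves only by the tool move_arm, never from a script. Its argument "rows" is a list of rows, each a list of 7 numbers: the turn, a rotation vector about the tool's x, y, z in degrees, then the shift along the tool's x, y, z in mm, then the closure, from 0 (fully open) to 1 (shut). A call has 1 to 12 rows; each row is the pose to reach, as a shift and turn from the pose commanded when the call began, along the tool's axes at that moment; what a row does not reach only later rows make up. A row lasts 1/12 s, in which the tool goes at most 41.7 mm and 7.16 degrees, less where a joint would pass 70% of its speed; a pose out of reach is approached as far as the arm can. A call with a gripper value outside its range is refused whole. The fingers move at their own pace and stop on an object; "squeeze" is the grip in N (left out, the last holds). Time passes only in rows, so rows that repeat a pose let the fingers close. It gives the time, the measured TCP pose, the force, the opening and the grip force at its end, in the units of the state.
- readout.sense(): the state, without advancing time (a new reading comes with each control period).
- imaging.snapshot(name): name is "side" or "top" or "wrist"; returns a dict with "img" (420x560x3 uint8, red, green, blue), "z_map" (420x560 float32, m along the optical axis (not along the pixel's ray), 0 where there is no reading), "fovy" (degrees; the focal length in pixels is half the picture's height over the tangent of half this angle, whatever the lens; pixels are square), "cx", "cy" (the principal point, pixels), "k1" (the pictures are not rectified: a ray, as slopes to the right and down, at radius r is drawn at 1 + k1 r^2 times it, then the intrinsics apply), "rvec" (rotation vector, rad) and "tvec" (3), from world to camera coordinates, as OpenCV has them. Camera axes: x right, y down, z forward; pixel columns grow to the right and rows downward; lengths in m; the calibration is good to about 2 mm. A picture is of the moment at which its call begins.
- order.sign_off(): hands the job in; it is judged then, once.
The state is a dict: "t": time; "q": joint angles; "qd": joint speeds; "tau": joint torques, N m; "tcp_pos": TCP position; "tool_rot": TCP orientation; "force": force on the tool from outside, world axes, zero at the start; "ft_torque": the same for the moment, N m; "finger_gap": opening from 0.0 (shut) to 1.0 (fully open); "gripper_force": force on a finger pad.
Only numpy, scipy, OpenCV 4.12 (cv2) and the standard library are available. Lean on these libraries where they do the work, as an engineer would, in place of code of your own. Each camera call takes 0.05 s, during which the arm holds its last target. There are 200 camera calls.

## Task

Lock the steel tip box for the night: press its lid shut, push the sliding bolt through the eye of the lid's hasp until the bolt's head sits against its guide, then tip the weighted lever over so that it drops behind the bolt's head. Leave the steel cup, the jigger and the lemon beside the box where they stand.

Things in the scene. Friction and masses are not known exactly. Their poses are not given: they have to be found in the camera images.
- tip_box: grey steel tip box, its fixed part, screwed to the counter. Origin: counter level, straight below the line the bolt slides on. Axes (called box axes): +x to the box and hinge, +y the way the bolt is pushed, z up. Box (mm, box axes): x 32 to 140, y -70 to 70, shut lid's top z 61. Base plate in front: x -70 to 20, y -107 to 73, top z 10
- guide (a point): centre of the near mouth of the bolt's guide tunnel: box x 0, y -20, z 36 (mm), on the bolt's line. Tunnel along y to y 12, 26 mm wide, 25 high inside (floor z 26), outside x -21 to 21, roof z 56. The bolt's head stops on this end. Before it a steel track carries the head: x -23 to 23, y -103 to -20, top z 20, with low lips to z 25 along both sides
- lid (a joint): lid hinge along the box's far upper edge (box x 140, z 56 mm), rad: 0 shut, grows as it opens (to 0.9); starts ajar at 0.45 to 0.75. Stiff: stays where it is left; 1 to 3 N down on the tongue moves it
- lid_tongue (a point): middle of the upper side of the hasp tongue, steel, 36 mm wide (y), 70 mm long, jutting forward from the lid's front edge. It moves with the lid; shut, this point is at box x 0, y 19, z 63 mm and the tongue spans x -20 to 50
- eye (a point): centre of the eye: a 26 mm hole in a steel plate 6 mm thick, 36 mm wide, hanging under the tongue; the hole's axis is along box y. It moves with the lid; shut, it is at box x 0, y 19, z 36 mm, in line with the bolt, the plate 4 mm beyond the tunnel's exit
- bolt: loose steel bolt in the guide: rod 20 mm thick with tapered nose, and a flat disc head 32 mm across, 12 mm thick at its tail; 80 mm long in all, 0.2 kg. Its y axis is the rod's axis, nose to +y; origin on the axis 10 mm behind the nose tip. May roll. Starts with the nose in the tunnel, 42 to 58 mm short of home, maybe slightly askew
- bolt_nose (a point): centre of the bolt's nose tip; at box y 48 mm when the bolt is home
- bolt_tail (a point): centre of the flat back of the bolt's head, the face to push on; at box y -32 mm when the bolt is home
- catch (a joint): weighted tip-over lever on the robot's side of the guide, rad: 0 leaning away from the bolt (35 degrees past upright to box -x), grows as it tips toward the bolt (box +x), 1.97 fully over (12 degrees above level, across the bolt's line behind the head). Swings freely; past upright (0.61) it falls over by its own weight. Blocked by the head unless the bolt is within 4 mm of home
- catch_tip (a point): tip of the lever, 52 mm from its pivot (pivot at box x -38, y -42, z 28 mm, between two ears that reach z 40). Lever 8 mm wide, with a black block 14x22x22 mm (22 along box y: y -58 to -36) as the weight at its end. 0.12 kg; about 1 N at the tip tips it past upright
- steel_cup: bystander: steel cup 68 mm across, 80 mm tall; origin under its centre
- jigger: bystander: steel double jigger 45 mm across, 85 mm tall; origin under its centre
- lemon: bystander: lemon 52x78x52 mm; origin under its centre

How it is judged:
On the way, in this order (a step that is already met when the one before it is completed fails the run):
1. the lid is shut (value of joint lid below 0.04 rad), for 0.2 s.
2. the bolt is through the eye, its head at the guide, the lid still shut (value of joint lid below 0.04 rad and y of bolt_nose in the frame of tip_box above 0.043 m and x of bolt_nose in the frame of tip_box between -0.006 and 0.006 m and z of bolt_nose in the frame of tip_box between 0.029 and 0.043 m), for 0.2 s.
3. the lever has dropped over behind the head (value of joint catch above 1.85 rad), for 0.2 s.
At the end, for the whole second after the job is handed in: The lid is shut (within 0.04 rad), the bolt is at rest through the eye with its head within 5 mm of the guide's end and its nose within 6 or 7 mm of the guide's line, and the lever is fully over behind the head (above 1.85 rad) (all of step 2 and value of joint catch above 1.85 rad and linear speed of bolt below 0.02 m/s); the robot touches nothing.
It fails at once if the steel cup, jigger or lemon is moved by more than 25 mm (distance of any of steel_cup, jigger, lemon from where it was at the start of the episode above 0.025 m).
It also fails if it takes over 61 s, if anything falls off the work surface, if the arm or the gripper's body presses on something with over 40 N, if the wrist force passes 120 N, or if a joint passes its speed limit or range.

## Working session

There is one attempt and no reset: what is moved stays moved. The work goes in short steps, Python scripts to look and compute and a tool call to move; the robot and the scene stay as the last step left them, time stands still between calls to the robot, and variables do not carry over. Pictures are saved under pics/ and viewed, at most 10 in all, crops included, and the job is handed in when it is done.

Besides the shell and the picture viewer there is one more tool, called after "Emit:" by a JSON object that holds its "method" and its "body", one argument or row to a line. move_arm: Moves the arm, as the interface text tells. Its arguments: {"type":"object","properties":{"rows":{"type":"array"},"squeeze":{"type":"number"}},"required":["rows"]}

```bash
mkdir -p pics; ls
cat > h.py <<'E'
import numpy as np, cv2
from scipy.spatial.transform import Rotation as R
from station import readout, imaging, order, manip
def cloud(s):
    h,w=s["z_map"].shape; f=h/2/np.tan(np.radians(s["fovy"])/2)
    K=np.array([[f,0,s["cx"]],[0,f,s["cy"]],[0,0,1.]])
    u,v=np.meshgrid(np.arange(w),np.arange(h))
    p=np.stack([u,v],-1).reshape(-1,1,2).astype(np.float64)
    n=cv2.undistortPoints(p,K,np.array([s["k1"],0,0,0,0.])).reshape(h,w,2)
    z=s["z_map"].astype(float)
    c=np.dstack([n*z[...,None],z]); Rm=cv2.Rodrigues(np.array(s["rvec"],float))[0]
    P=(c-np.array(s["tvec"],float).ravel())@Rm
    P[z==0]=np.nan
    return P
E
python3 - <<'E'
from h import *
for n in ["top","side"]:
    s=imaging.snapshot(n); P=cloud(s); np.save(n+".npy",P); cv2.imwrite(f"pics/{n}0.png",s["img"][...,::-1])
    print(n,s["fovy"],s["k1"],s["rvec"],s["tvec"],np.nanmin(P.reshape(-1,3),0),np.nanmax(P.reshape(-1,3),0))
st=readout.sense();print(st["tcp_pos"],st["tool_rot"],st["force"],manip.tip_extent)
E
```

```text
pics
top 50.43356586164848 -0.006024765503972908 [ 2.13130808 -2.12792181  0.19581148] [0.13957959 0.57489874 0.81929778] [-0.06808244 -0.99926363 -0.91871805] [1.69577527 1.07449723 0.74290402]
side 50.86737309464282 -0.12476406734952074 [ 2.22000377 -0.53310491  0.21657075] [-0.4612012   0.33685588  0.59383297] [-0.04510137 -0.30243166 -0.91571197] [2.57354991 1.10434219 0.58960945]
[ 0.24605942 -0.57387653  0.25541374] [ 9.79586468e-01  2.01020808e-01 -1.40752557e-05 -9.92907263e-04] [-0.52793788 -0.00341754 -0.47627973] 0.025
```

View pics/top0.png

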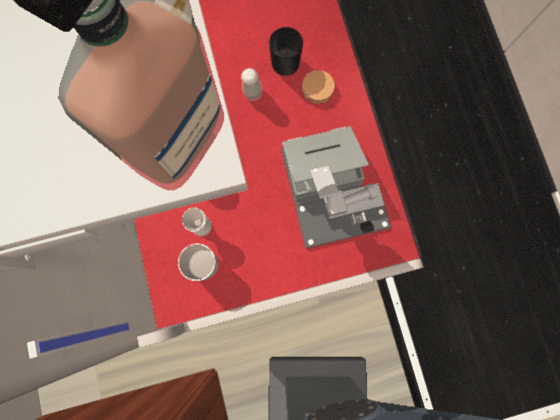

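View pics/side0.png

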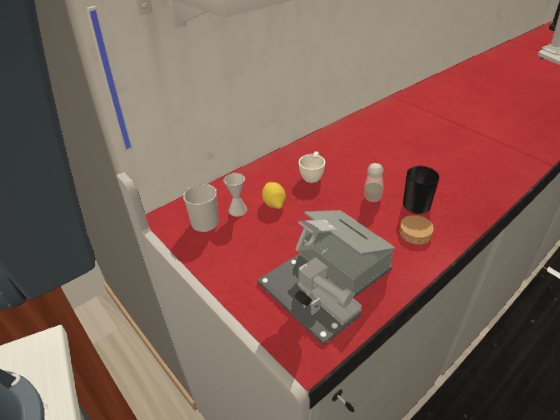

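The top view shows the box at about (325,160), the base plate at about (350,220), the black catch weight at (366,226) and the bolt head at about (370,200). Cup and jigger are on the left at (198,262) and (195,220). The side view shows the lemon at (273,195) and the lid ajar.

Run:
```python
from h import *
P=np.load("top.npy"); img=cv2.imread("pics/top0.png")
for n,(u,v) in dict(scrBL=(310,241),scrBR=(387,229),scrL=(302,209),scrR=(381,184),weight=(367,227),head=(376,198),boxTL=(287,143),boxTR=(352,130),tongue=(321,180),cup=(198,262),jig=(195,220),tray=(318,310),plateBL=(308,249),plateBR=(391,234)).items():
    print(n,np.round(P[v,u],4))
S=np.load("side.npy")
for n,(u,v) in dict(lemon=(273,195),cup=(202,215),jig=(236,200),tongue=(322,226),weight=(302,298),hd=(347,312)).items(): print('s',n,np.round(S[v,u],4))
# plate rectangle
for nm,Q,im in (("top",P,img),("side",S,cv2.imread("pics/side0.png"))):
    m=(Q[...,2]>.006)&(Q[...,2]<.014)&(im.max(2)<150)&(im.max(2).astype(int)-im.min(2)<40)
    m&=(np.abs(Q[...,0]-P[220,345,0])<.2)&(np.abs(Q[...,1]-P[220,345,1])<.2)
    pts=Q[m]; print(nm,len(pts),np.median(pts,0)); r=cv2.minAreaRect(pts[:,:2].astype(np.float32)*1000); print(r,cv2.boxPoints(r))
big=lambda im,x,y,w,h,k:cv2.resize(im[y:y+h,x:x+w],None,fx=k,fy=k,interpolation=cv2.INTER_CUBIC)
a=big(img,270,115,140,140,4); b=big(cv2.imread("pics/side0.png"),245,195,160,150,4)[:560,:]
cv2.imwrite("pics/z0.png",cv2.resize(np.hstack([a,b]),(800,373)))
```

```text
scrBL [0.5165 0.0813 0.0115]
scrBR [ 0.5432 -0.0789 -0.0032]
scrL [0.5819 0.0971 0.0128]
scrR [ 0.6385 -0.0702 -0.0033]
weight [ 0.5367 -0.0227  0.072 ]
head [ 0.6035 -0.0533  0.0205]
boxTL [0.7054 0.1284 0.0631]
boxTR [ 0.7566 -0.0121 -0.0011]
tongue [0.6161 0.0678 0.1199]
cup [0.4744 0.3069 0.0047]
jig [0.5543 0.309  0.0413]
tray [ 0.3406 -0.012  -0.9076]
plateBL [ 5.014e-01  8.480e-02 -2.000e-04]
plateBR [ 0.5324 -0.0857  0.0006]
s lemon [0.6179 0.2653 0.043 ]
s cup [0.4589 0.2673 0.0488]
s jig [0.5438 0.2967 0.035 ]
s tongue [0.6176 0.0591 0.1186]
s weight [ 0.5314 -0.03    0.0716]
s hd [ 0.6044 -0.0552  0.0192]
top 2661 [0.55995958 0.04827275 0.00992893]
((627.4384765625, 28.918418884277344), (213.0001678466797, 178.2713165283203), 13.81557846069336) [[502.7341    90.04337 ]
 [545.30493  -83.07044 ]
 [752.1428   -32.206535]
 [709.572    140.90729 ]]
side 3228 [0.55862226 0.03284373 0.01034043]
((623.3238525390625, 27.978195190429688), (213.34317016601562, 179.73709106445312), 14.532931327819824) [[497.5141    88.20348 ]
 [542.61664  -85.78266 ]
 [749.1336   -32.247093]
 [704.03107  141.73904 ]]
```

View pics/z0.png

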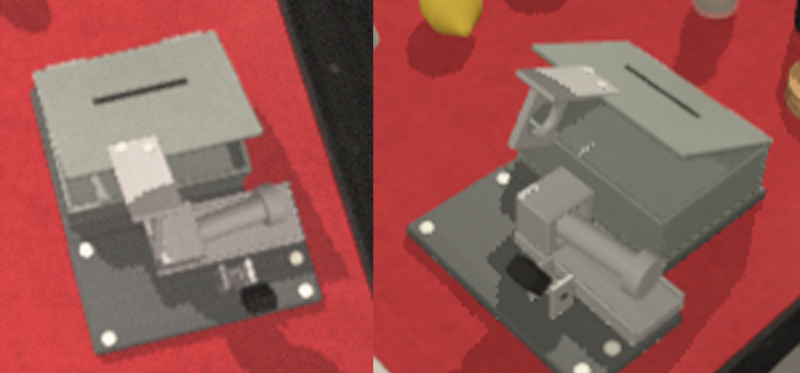

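```bash
cat >> h.py <<'E'
O=np.array([.5857,.036]); A=np.radians(14.2)
def setbox(o,a):
    global O,A; O=np.array(o); A=a
def toB(P): 
    d=P[...,:2]-O; c,s=np.cos(A),np.sin(A)
    return np.stack([d[...,0]*c+d[...,1]*s,-d[...,0]*s+d[...,1]*c,P[...,2]],-1)*1000
def toW(b):
    c,s=np.cos(A),np.sin(A); x,y,z=np.array(b)/1000
    return np.array([O[0]+c*x-s*y,O[1]+s*x+c*y,z])
def plan(b_tip, yaw=np.pi/2, ref=None):
    """box mm of fingertip point -> turn(deg), shift(mm) in the tool axes; yaw= tool x angle vs box x"""
    st=readout.sense(); R0=R.from_quat(st["tool_rot"]); 
    y=A+yaw; Rt=R.from_matrix(np.array([[np.cos(y),np.sin(y),0],[np.sin(y),-np.cos(y),0],[0,0,-1]]).T)
    tcp=toW(b_tip)+[0,0,manip.tip_extent]
    print("t",round(st["t"],2),"tip box now",np.round(toB(np.array(st["tcp_pos"])+R0.apply([0,0,manip.tip_extent])),1),
      "turn",np.round((R0.inv()*Rt).as_rotvec(degrees=True),1),"shift",np.round(R0.inv().apply(tcp-st["tcp_pos"])*1000,1),"F",np.round(st["force"],1))
E
python3 - <<'E'
from h import *
for n in ("top","side"):
    B=toB(np.load(n+".npy"))
    f=lambda lo,hi:B[np.all((B>lo)&(B<hi),-1)]
    r=f([-40,-40,53],[32,5,58]); print(n,"roof",len(r),r.min(0) if len(r) else 0,r.max(0) if len(r) else 0,np.median(r[:,2]) if len(r) else 0)
    r=f([-120,-80,60],[-40,-20,95]); print("weight",len(r),r.min(0),r.max(0))
    r=f([-24,-110,27],[24,-60,60]); print("head",len(r),r.min(0),r.max(0),r[r[:,2]>48].mean(0))
    r=f([-20,-5,85],[90,45,160]); print("tongue",len(r),r.min(0),r.max(0))
    r=f([20,-85,66],[150,85,140]); 
    from numpy.polynomial import polynomial as p
    c=np.polyfit(r[(r[:,1]<-5)][:,0],r[(r[:,1]<-5)][:,2],1); print("lid slope angle",np.arctan(-c[0]))
    W=np.load(n+".npy").reshape(-1,3); m=(W[:,2]>.15)&(W[:,0]>.1)&(W[:,0]<1.0)&(np.abs(W[:,1])<.7); 
    H,xe,ye=np.histogram2d(W[m][:,0],W[m][:,1],bins=[np.arange(.1,1.01,.1),np.arange(-.7,.71,.1)]); print(H.astype(int))
plan([20,19,190])
E
```

```text
top roof 208 [-19.89788884 -19.23892448  53.18491851] [21.64871403  4.89594479 57.93071107] 55.743729009708574
weight 119 [-71.15825731 -56.1182845   60.42094993] [-51.10032559 -34.19209678  74.71782596]
head 176 [-20.41147881 -95.21379055  27.20661465] [ 23.10780115 -60.51073231  56.09230354] [  8.06631919 -78.12255995  50.64931717]
tongue 1030 [-16.74782974  -4.97820871  86.63811986] [ 89.9562526   44.98269339 138.06813389]
lid slope angle 0.4791523554255693
[[    0     0     0     0     0     0     0     0     0     0     0     0
      0     0]
 [    0     0     0     0     0     0   879  1474    39     0     0     0
      0     0]
 [    0     0     0     0     0     0     0     0     0     0  8177   969
      0     0]
 [    0     0     0     0     0     0     0     0     0   549  4025  7624
      0     0]
 [    0     0     0     0     0     0     0     0  1927 26491  8122  2069
      0     0]
 [    0     0     0     0     0     0     0     0    10   846  3047  2689
      0     0]
 [    0     0     0     0     0     0     0     0     0   169     1   397
      0     0]
 [    0     
[... 847 characters left out ...]
     0     0     0     0  6291  2581
      0     0]
 [    0     0     0     0     0     0     0     0     0    73    12  7094
      0     0]
 [    0     0     0     0     0     0     0     0   682   215   179  4936
      0     0]
 [    0     0     0     0     0     0     0     0    10    54     0  3645
      0     0]
 [    0     0     0     0     0     0     0     0     0     0     0  1836
   1263     0]
 [    0     0     0     0     0     0     0     0     0     0     0     0
   2483     0]
 [    0     0     0     0     0     0     0     0     0     0     0     0
   1940     0]]
t 0.1 tip box now [-478.9 -507.9  230.4] turn [ -0.1  -0.1 -81. ] shift [ 575.1 -442.4   41.5] F [-0.5 -0.  -0.5]
```

Run:
```python
from h import *
for n in ("top","side"):
    W=np.load(n+".npy").reshape(-1,3); m=(W[:,2]>.15)&(W[:,0]>.1)&(W[:,0]<.9)&(np.abs(W[:,1])<.42); w=W[m]
    for x in np.arange(.1,.9,.1):
        for y in np.arange(-.2,.4,.1):
            s=w[(w[:,0]>=x)&(w[:,0]<x+.1)&(w[:,1]>=y)&(w[:,1]<y+.1)]
            if len(s)>9: print(n,round(x,1),round(y,1),len(s),np.round(np.percentile(s[:,2],[1,50,99]),2),round(s[:,1].min(),3))
```

```text
top 0.2 -0.1 879 [0.28 0.36 0.42] -0.083
top 0.2 0.0 1474 [0.23 0.29 0.35] 0.0
top 0.2 0.1 39 [0.25 0.27 0.28] 0.1
top 0.3 0.3 8177 [0.16 0.4  0.5 ] 0.381
top 0.3 0.4 969 [0.15 0.39 0.48] 0.4
top 0.4 0.2 549 [0.45 0.48 0.49] 0.259
top 0.4 0.3 4025 [0.45 0.48 0.49] 0.3
top 0.4 0.4 6705 [0.16 0.39 0.49] 0.4
top 0.5 0.1 1927 [0.46 0.49 0.64] 0.177
top 0.5 0.2 26491 [0.47 0.65 0.74] 0.2
top 0.5 0.3 8122 [0.48 0.49 0.49] 0.3
top 0.5 0.4 1797 [0.48 0.49 0.49] 0.4
top 0.6 0.1 10 [0.47 0.49 0.49] 0.198
top 0.6 0.2 846 [0.47 0.49 0.65] 0.201
top 0.6 0.3 3047 [0.48 0.49 0.49] 0.314
top 0.6 0.4 1761 [0.48 0.49 0.49] 0.4
top 0.7 0.2 169 [0.46 0.49 0.49] 0.226
top 0.7 0.4 124 [0.48 0.49 0.49] 0.401
side 0.1 -0.1 1235 [0.24 0.27 0.35] -0.074
side 0.1 0.0 16 [0.23 0.23 0.24] 0.0
side 0.2 -0.2 10026 [0.42 0.51 0.59] -0.186
side 0.2 -0.1 6893 [0.25 0.36 0.43] -0.1
side 0.2 0.0 217 [0.23 0.24 0.28] 0.0
side 0.3 -0.2 817 [0.53 0.57 0.59] -0.183
side 0.3 0.3 6291 [0.15 0.33 0.46] 0.379
side 0.3 0.4 1708 [0.15 0.32 0.46] 0.4
side 0.4 0.2 73 [0.45 0.46 0.46] 0.251
side 0.4 0.3 12 [0.45 0.45 0.46] 0.302
side 0.4 0.4 4491 [0.15 0.32 0.44] 0.401
side 0.5 0.1 682 [0.45 0.46 0.48] 0.176
side 0.5 0.2 215 [0.45 0.46 0.47] 0.2
side 0.5 0.3 179 [0.4  0.42 0.42] 0.33
side 0.5 0.4 99 [0.39 0.41 0.42] 0.4
side 0.6 0.1 10 [0.45 0.46 0.46] 0.196
side 0.6 0.2 54 [0.45 0.46 0.46] 0.201
```

Emit:
{"method": "move_arm", "body": {
  "rows": [
    [0,0,-3,24,-18,2,1],
    [0,0,-7,48,-37,3,1],
    [0,0,-10,72,-55,5,1],
    [0,0,-14,96,-74,7,1],
    [0,0,-17,120,-92,9,1],
    [0,0,-20,144,-110,10,1],
    [0,0,-24,168,-129,12,1],
    [0,0,-27,192,-147,14,1],
    [0,0,-31,216,-166,15,1],
    [0,0,-34,240,-184,17,1],
    [0,0,-37,264,-203,19,1],
    [0,0,-41,288,-221,20,1]
  ],
  "squeeze": 20
}}

```text
t: 1.1
tcp_pos: [0.424, -0.2561, 0.2358]
tool_rot: [0.846, 0.532, -0.0, -0.001]
force: [-0.5, 0.9, -1.1]
finger_gap: 0.002
gripper_force: 0.0
```

Run:
```python
from h import *
plan([-50,19,190]); plan([15,19,190])
s=imaging.snapshot("top");cv2.imwrite("pics/t1.png",s["img"][...,::-1]); P=cloud(s).reshape(-1,3)
print(np.round(readout.sense()["q"],2))
```

```text
t 1.1 tip box now [-228.5 -243.5  210.8] turn [ -0.1  -0.1 -39.9] shift [315.9 -31.2  21. ] F [-0.5  0.9 -1.1]
t 1.1 tip box now [-228.5 -243.5  210.8] turn [ -0.1  -0.1 -39.9] shift [357.5  18.7  21. ] F [-0.5  0.9 -1.1]
[-0.76  0.38  1.78  0.    0.99 -0.32]
```

View pics/t1.png

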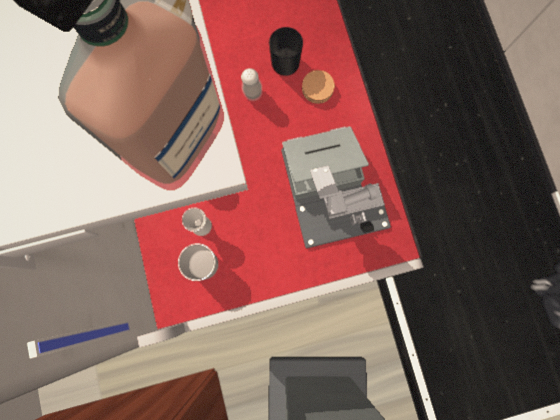

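The gripper is just entering at the right edge (550,290) and the scene is unchanged. I'll continue in.

Emit:
{"method": "move_arm", "body": {
  "rows": [
    [0,0,-3,30,2,2,1],
    [0,0,-7,60,3,4,1],
    [0,0,-10,90,5,5,1],
    [0,0,-13,120,6,7,1],
    [0,0,-17,150,8,9,1],
    [0,0,-20,180,9,11,1],
    [0,0,-23,210,11,13,1],
    [0,0,-27,240,12,14,1],
    [0,0,-30,270,14,16,1],
    [0,0,-33,300,16,18,1],
    [0,0,-37,330,17,20,1],
    [0,0,-40,357,19,21,1]
  ]
}}

```text
t: 2.15
tcp_pos: [0.5965, 0.0569, 0.2146]
tool_rot: [0.613, 0.79, -0.0, -0.001]
force: [-0.0, -0.1, -0.1]
finger_gap: 0.003
gripper_force: 0.0
```

Run:
```python
from h import *
plan([15,19,190])
st=readout.sense(); print(np.round(st["q"],2),np.round(st["tau"],1))
s=imaging.snapshot("side");cv2.imwrite("pics/s1.png",s["img"][...,::-1])
w=imaging.snapshot("wrist");cv2.imwrite("pics/w1.png",w["img"][...,::-1]); cv2.imwrite("pics/sw1.png",cv2.resize(np.hstack([s["img"],w["img"]])[...,::-1],(800,300)))
for n,ss in(("side",s),("wrist",w)):
    B=toB(cloud(ss)); r=B[np.all((B>[-40,-25,53])&(B<[30,-2,58]),-1)]
    if len(r): print(n,"roof",len(r),np.percentile(r,[2,50,98],0))
    r=B[np.all((B>[-100,-120,6])&(B<[-30,90,14]),-1)]
    if len(r): print("plate",len(r),np.percentile(r,[1,50,99],0))
```

```text
t 2.15 tip box now [ 15.6  17.6 189.6] turn [-0.1 -0.   0.2] shift [ 1.4 -0.6 -0.4] F [-0.  -0.1 -0.1]
[-0.09  0.54  1.54  0.    1.06 -0.34] [ -1.  -44.3 -14.9   0.1  -0.1   0. ]
side roof 187 [[-21.53405558 -19.28523245  53.42763376]
 [ -2.64868848 -11.26768217  55.80232871]
 [ 19.44226347  -2.42913795  57.73202568]]
plate 1808 [[ -70.54773911 -104.54046506    6.50594318]
 [ -53.25498394  -26.32397812   10.09989517]
 [ -30.4517401    70.64018685   13.21592147]]
wrist roof 182 [[-20.93237113 -20.04931492  53.89955514]
 [-15.91501945 -14.45891298  55.26418712]
 [ -7.1801252   -4.45941522  56.46749687]]
plate 5317 [[ -68.72039343 -104.14990113    7.42795856]
 [ -50.06891566    6.20688995    9.5668221 ]
 [ -30.37023977   71.36382848   11.95397245]]
```

View pics/sw1.png

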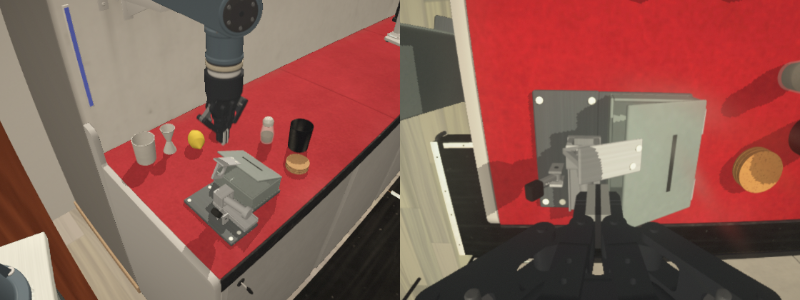

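The side view (left) shows the gripper over the tongue, with clearance to the objects. The wrist view shows the fingers at (600,230) over the tongue, and the fitted frame agrees to about 1.5 mm. Next I press down.

Emit:
{"method": "move_arm", "body": {
  "rows": [
    [0,0,0,1,0,20,1],
    [0,0,0,1,0,40,1],
    [0,0,0,1,0,54,1],
    [0,0,0,1,0,64,1],
    [0,0,0,1,0,74,1],
    [0,0,0,1,0,84,1],
    [0,0,0,1,0,94,1],
    [0,0,0,1,0,104,1],
    [0,0,0,1,0,114,1],
    [0,0,0,1,0,122,1],
    [0,0,0,1,0,127,1],
    [0,0,0,1,0,127,1]
  ]
}}

```text
t: 3.25
tcp_pos: [0.5962, 0.0562, 0.0883]
tool_rot: [0.614, 0.789, -0.0, -0.0]
force: [-0.1, -0.1, -0.1]
finger_gap: -0.002
gripper_force: 0.0
```

Emit:
{"method": "move_arm", "body": {
  "rows": [
    [0,0,0,0,0,1,1],
    [0,0,0,0,0,1,1],
    [0,0,0,0,0,1,1]
  ]
}}

```text
t: 3.5
tcp_pos: [0.5965, 0.0562, 0.088]
tool_rot: [0.614, 0.789, 0.0, 0.0]
force: [-0.8, 0.1, 5.1]
finger_gap: 0.002
gripper_force: 2.9
```

Run:
```python
from h import *
plan([15,19,62])
for n in ("side","wrist"):
    B=toB(cloud(imaging.snapshot(n)))
    r=B[np.all((B>[40,-65,45])&(B<[130,65,120]),-1)]
    c=np.linalg.lstsq(np.c_[r[:,:2],np.ones(len(r))],r[:,2],rcond=None)[0]; print(n,"lid",len(r),c,np.median(r[:,2]))
    r=B[np.all((B>[-24,-110,27])&(B<[24,-60,70]),-1)]; print("head",len(r),np.percentile(r,[2,50,98],0),r[r[:,2]>49].mean(0))
```

```text
t 3.5 tip box now [15.5 17.  63. ] turn [ 0.1  0.  -0. ] shift [ 2.  -0.4  1. ] F [-0.8  0.1  5.1]
side lid 2091 [-3.44179289e-02  1.92705560e-03  6.42891899e+01] 60.839637163997686
head 254 [[ -9.01333814 -86.22317221  29.31969628]
 [  0.40578991 -78.96654563  44.03363131]
 [ 18.01060315 -60.72276312  52.10737196]] [  6.05042622 -79.22860767  50.58400243]
wrist lid 30020 [-1.48027823e-01 -3.74200481e-02  7.64319346e+01] 60.51671957165141
head 302 [[ 10.52122991 -74.12460787  28.08575784]
 [ 14.97208325 -72.37291685  41.06345422]
 [ 18.87528075 -60.88955432  45.27624221]] [nan nan nan]<stdin>:7: RuntimeWarning: Mean of empty slice.
  ret = um.true_divide(
```

Emit:
{"method": "move_arm", "body": {
  "rows": [
    [0,0,0,0,0,1,1],
    [0,0,0,0,0,2,1],
    [0,0,0,0,0,2,1],
    [0,0,0,0,0,2,1]
  ]
}}

```text
t: 3.93
tcp_pos: [0.5966, 0.0563, 0.0879]
tool_rot: [0.614, 0.789, 0.0, 0.001]
force: [-4.0, 0.1, 16.4]
finger_gap: -0.003
gripper_force: 8.3
```

Run:
```python
from h import *
plan([0,-105,100])
s=imaging.snapshot("side"); B=toB(cloud(s))
r=B[np.all((B>[45,-65,56])&(B<[130,65,66]),-1)]
c=np.linalg.lstsq(np.c_[r[:,:2],np.ones(len(r))],r[:,2],rcond=None)[0]; print("lid",len(r),c)
r=B[np.all((B>[-26,-110,27])&(B<[28,-50,70]),-1)]; b=np.round(r[np.argsort(r[:,1])],0); print(b[:60:3].tolist())
cv2.imwrite("pics/s2.png",cv2.resize(s["img"][180:360,220:420,::-1],None,fx=3.3,fy=3.3,interpolation=cv2.INTER_CUBIC))
```

```text
t 3.93 tip box now [15.5 17.  62.9] turn [0.1 0.  0. ] shift [-122.   -15.5  -37. ] F [-4.   0.1 16.4]
lid 1962 [-5.76010491e-04 -1.01710335e-02  6.07623127e+01]
[[-7.0, -87.0, 35.0], [-7.0, -86.0, 39.0], [-2.0, -86.0, 40.0], [-4.0, -86.0, 36.0], [-8.0, -86.0, 32.0], [-8.0, -86.0, 38.0], [1.0, -86.0, 40.0], [5.0, -85.0, 52.0], [0.0, -85.0, 32.0], [4.0, -85.0, 45.0], [1.0, -85.0, 47.0], [-4.0, -85.0, 49.0], [-7.0, -85.0, 41.0], [-7.0, -85.0, 38.0], [10.0, -84.0, 43.0], [9.0, -84.0, 45.0], [2.0, -84.0, 28.0], [6.0, -84.0, 32.0], [15.0, -84.0, 48.0], [14.0, -83.0, 38.0]]
```

View pics/s2.png

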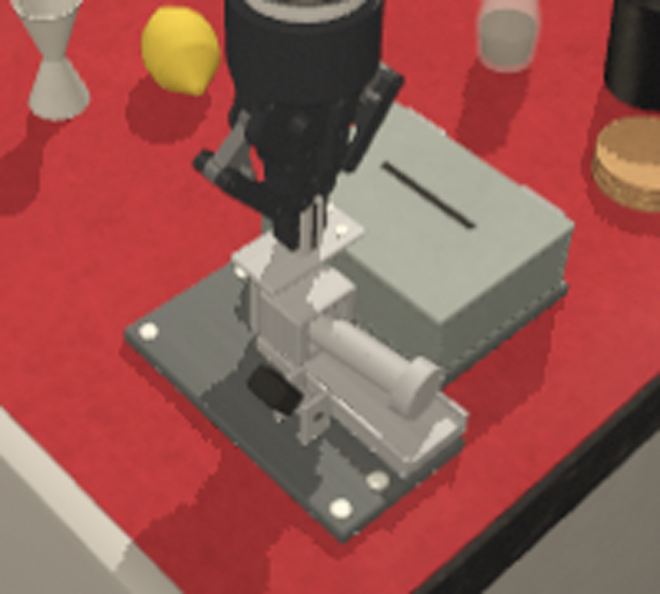

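The lid is flush, with a fitted slope of about 0. The head's tail is at about (420,385), box y ≈ -86, so I lift and go behind it.

Emit:
{"method": "move_arm", "body": {
  "rows": [
    [0,0,0,0,0,-15,1],
    [0,0,0,0,0,-30,1],
    [0,0,0,0,0,-48,1],
    [0,0,0,-25,-3,-50,1],
    [0,0,0,-50,-6,-50,1],
    [0,0,0,-75,-9,-50,1],
    [0,0,0,-100,-11,-50,1],
    [0,0,0,-120,-12,-50,1],
    [0,0,0,-129,-12,-50,1],
    [0,0,0,-129,-12,-50,1]
  ]
}}

```text
t: 4.82
tcp_pos: [0.617, -0.0738, 0.1352]
tool_rot: [0.615, 0.788, 0.0, 0.001]
force: [0.0, -1.2, -0.2]
finger_gap: -0.002
gripper_force: 0.0
```

Run:
```python
from h import *
plan([3,-112,31])
st=readout.sense(); tip=toB(np.array(st["tcp_pos"])); tip[2]-=25
B=toB(cloud(imaging.snapshot("side")))
g=B[np.all((B>[tip[0]-80,tip[1]-50,tip[2]-6])&(B<[tip[0]+80,tip[1]+50,tip[2]+130]),-1)]-tip
for h in range(-5,130,9):
    s=g[(g[:,2]>=h)&(g[:,2]<h+9)]
    if len(s)>3: print(h,len(s),np.round(s.min(0)[:2]),np.round(s.max(0)[:2]))
r=B[np.all((B>[45,-65,56])&(B<[130,65,70]),-1)]
print("lid",np.linalg.lstsq(np.c_[r[:,:2],np.ones(len(r))],r[:,2],rcond=None)[0])
```

```text
t 4.82 tip box now [   3.4 -114.2  110.2] turn [ 0.1  0.1 -0.2] shift [ 2.2 -0.5 79.2] F [ 0.  -1.2 -0.2]
-5 7 [-9. -8.] [-1. -2.]
4 45 [-16.  -9.] [12.  9.]
13 72 [-16.  -9.] [12.  9.]
22 51 [-17.  -9.] [13.  2.]
31 39 [-15.  -9.] [ 7. -3.]
40 56 [-30. -12.] [29. -5.]
49 183 [-38. -12.] [36. 14.]
58 126 [-44. -14.] [43. 15.]
67 177 [-52. -16.] [50. 10.]
76 171 [-60. -15.] [57. 15.]
85 306 [-63. -16.] [60. 14.]
94 231 [-59. -18.] [53.  6.]
103 186 [-46. -18.] [15. 10.]
112 109 [-43. -11.] [-20.  12.]
121 91 [-40. -35.] [ 6. 16.]
lid [-5.01328337e-03  8.76532012e-04  6.10110156e+01]
```

Emit:
{"method": "move_arm", "body": {
  "rows": [
    [0,0,0,0,0,25,1],
    [0,0,0,0,0,50,1],
    [0,0,0,0,0,70,1],
    [0,0,0,0,0,79,1],
    [0,0,0,5,0,79,1],
    [0,0,0,10,0,79,1],
    [0,0,0,15,0,79,1],
    [0,0,0,20,0,79,1],
    [0,0,0,25,0,79,1],
    [0,0,0,30,0,79,1],
    [0,0,0,35,0,79,1],
    [0,0,0,35,0,79,1]
  ]
}}

```text
t: 5.87
tcp_pos: [0.6072, -0.0367, 0.0567]
tool_rot: [0.614, 0.789, 0.0, -0.0]
force: [-0.9, 0.2, 0.2]
finger_gap: 0.003
gripper_force: 0.0
```

Run:
```python
from h import *
plan([0,-43,31])
s=imaging.snapshot("side"); B=toB(cloud(s))
r=B[np.all((B>[-26,-75,27])&(B<[28,-45,56]),-1)];print(len(r),np.percentile(r,[2,50,98],0))
cv2.imwrite("pics/s3.png",cv2.resize(s["img"][180:360,220:420,::-1],None,fx=3.3,fy=3.3,interpolation=cv2.INTER_CUBIC))
```

```text
t 5.87 tip box now [  3.  -75.8  31.7] turn [-0. -0.  0.] shift [32.8 -2.9  0.8] F [-0.9  0.2  0.2]
43 [[-12.22019989 -74.51064933  28.79309887]
 [ -9.13875248 -62.29381446  39.36272861]
 [ -4.95107427 -51.88636324  52.75033681]]
```

View pics/s3.png

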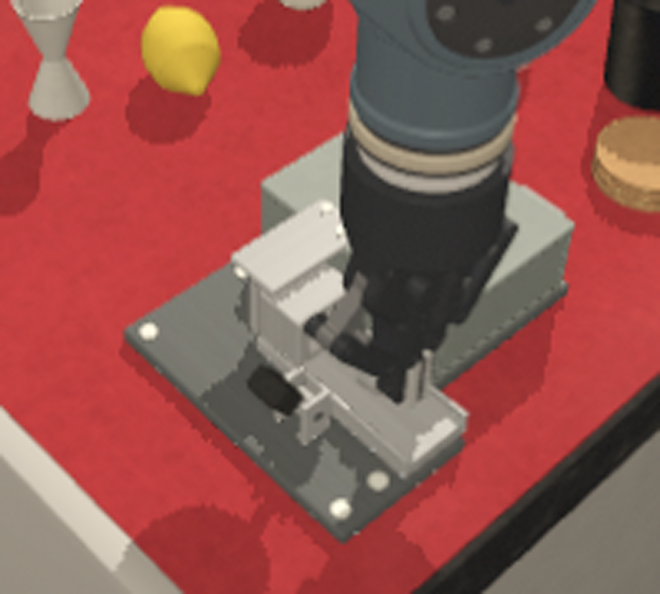

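The finger at (410,390) is pushing the head along its track with almost no force, so I keep pushing.

Emit:
{"method": "move_arm", "body": {
  "rows": [
    [0,0,0,4,0,0,1],
    [0,0,0,8,-1,0,1],
    [0,0,0,12,-1,0,1],
    [0,0,0,16,-2,0,1],
    [0,0,0,20,-2,0,1],
    [0,0,0,23,-3,0,1],
    [0,0,0,26,-3,0,1],
    [0,0,0,28,-3,0,1],
    [0,0,0,30,-3,0,1],
    [0,0,0,30,-3,0,1]
  ]
}}

```text
t: 6.75
tcp_pos: [0.597, -0.009, 0.0562]
tool_rot: [0.614, 0.789, 0.0, -0.0]
force: [-0.1, 0.3, -1.0]
finger_gap: -0.001
gripper_force: 0.1
```

Emit:
{"method": "move_arm", "body": {
  "rows": [
    [0,0,0,1,0,0,1],
    [0,0,0,2,0,0,1],
    [0,0,0,3,0,0,1],
    [0,0,0,3,0,0,1]
  ]
}}

```text
t: 7.08
tcp_pos: [0.5965, -0.0067, 0.0563]
tool_rot: [0.614, 0.789, -0.0, 0.0]
force: [-0.3, -2.1, -0.3]
finger_gap: 0.005
gripper_force: 1.1
```

Run:
```python
from h import *
plan([0,-43,31])
```

```text
t 7.08 tip box now [  0.  -44.   31.3] turn [-0.  0. -0.] shift [ 1.  -0.   0.3] F [-0.3 -2.1 -0.3]
```

Nearly home, and the force is rising. I'll push a little further to seat the head.

Emit:
{"method": "move_arm", "body": {
  "rows": [
    [0,0,0,1,0,0,1],
    [0,0,0,2,0,0,1],
    [0,0,0,3,0,0,1],
    [0,0,0,3,0,0,1],
    [0,0,0,3,0,0,1]
  ]
}}

```text
t: 7.5
tcp_pos: [0.5965, -0.0064, 0.0565]
tool_rot: [0.614, 0.789, -0.001, 0.002]
force: [-1.1, -10.5, -0.3]
finger_gap: -0.001
gripper_force: 5.1
```

Run:
```python
from h import *
plan([0,-43,31])
s=imaging.snapshot("side"); B=toB(cloud(s))
r=B[np.all((B>[-12,24,27])&(B<[12,60,50]),-1)];print("nose",len(r),np.percentile(r,[2,50,98],0) if len(r) else 0)
t=imaging.snapshot("top");cv2.imwrite("pics/m4.png",np.hstack([cv2.resize(i[a:a+140,b:b+140,::-1],None,fx=2.85,fy=2.85,interpolation=cv2.INTER_CUBIC) for i,a,b in((s["img"],210,245),(t["img"],115,270))]))
```

```text
t 7.5 tip box now [  0.1 -43.8  31.5] turn [0.  0.2 0.1] shift [ 0.7 -0.1  0.4] F [ -1.1 -10.5  -0.3]
nose 5 [[-7.29325565 36.13300025 32.8873959 ]
 [-6.22547486 40.27784777 33.64478685]
 [-6.03141339 42.72041647 37.14283996]]
```

View pics/m4.png

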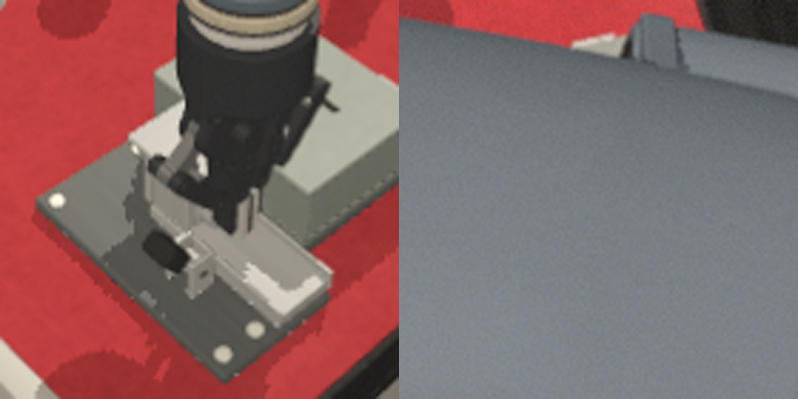

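The bolt is seated: it holds still at 10 N with the nose past the eye, and the tail is at about y -33. Now I back off, lift and move to the lever's outer side.

Emit:
{"method": "move_arm", "body": {
  "rows": [
    [0,0,0,-6,0,0,1],
    [0,0,0,-10,0,0,1],
    [0,0,0,-10,0,-25,1],
    [0,0,0,-10,0,-50,1],
    [0,0,0,-10,0,-80,1],
    [0,0,0,-8,-30,-80,1],
    [0,0,0,-6,-60,-80,1],
    [0,0,0,-6,-90,-80,1],
    [0,0,0,-6,-112,-80,1],
    [0,0,0,-6,-112,-80,1]
  ]
}}

```text
t: 8.43
tcp_pos: [0.4829, -0.0359, 0.136]
tool_rot: [0.615, 0.789, -0.001, -0.004]
force: [-0.6, 0.4, -0.7]
finger_gap: 0.002
gripper_force: 0.0
```

Run:
```python
from h import *
plan([-110,-47,57])
s=imaging.snapshot("side"); B=toB(cloud(s))
r=B[np.all((B>[-100,-70,45])&(B<[-45,-25,95]),-1)];print("w",len(r),np.percentile(r,[2,50,98],0))
r=B[np.all((B>[-18,-60,27])&(B<[18,-14,53]),-1)];print("head",len(r),np.percentile(r,[2,50,98],0))
r=B[np.all((B>[-12,24,27])&(B<[12,60,50]),-1)];print("nose",len(r),np.percentile(r,[2,50,98],0) if len(r) else 0)
```

```text
t 8.43 tip box now [-117.5  -44.4  111. ] turn [-0.4 -0.3 -0.1] shift [-2.8  7.7 53.9] F [-0.6  0.4 -0.7]
w 154 [[-72.56697395 -56.80052076  54.91221553]
 [-66.08727959 -50.27123114  69.53919943]
 [-53.65575545 -36.31128453  75.01298678]]
head 230 [[-16.47211358 -31.59499577  27.64064188]
 [ -3.41513336 -28.74681503  44.130762  ]
 [ 16.59523617 -14.77882547  52.3728205 ]]
nose 0 0
```

The head spans y -32 to -20, so it's home. Now I lower and tip the lever.

Emit:
{"method": "move_arm", "body": {
  "rows": [
    [0,0,0,-3,0,25,1],
    [0,0,0,-3,0,54,1],
    [0,0,0,-3,8,54,1],
    [0,0,0,-3,16,54,1],
    [0,0,0,-3,22,54,1],
    [0,0,0,-3,28,54,1],
    [0,0,0,-3,34,54,1],
    [0,0,0,-3,40,54,1],
    [0,0,0,-3,46,54,1],
    [0,0,0,-3,52,54,1],
    [0,0,0,-3,58,54,1],
    [0,0,0,-3,64,54,1]
  ]
}}

```text
t: 9.48
tcp_pos: [0.5535, -0.0245, 0.085]
tool_rot: [0.615, 0.789, 0.001, 0.002]
force: [0.4, 0.3, 0.6]
finger_gap: -0.001
gripper_force: 0.0
```

Run:
```python
from h import *
plan([-50,-47,57])
s=imaging.snapshot("side"); B=toB(cloud(s))
r=B[np.all((B>[-12,-70,26])&(B<[28,-33,95]),-1)];print("lever",len(r),np.percentile(r,[2,50,98],0) if len(r) else 0)
cv2.imwrite("pics/s5.png",cv2.resize(s["img"][190:350,220:420,::-1],None,fx=3.3,fy=3.3,interpolation=cv2.INTER_CUBIC))
```

```text
t 9.48 tip box now [-45.9 -50.9  60. ] turn [ 0.3  0.1 -0. ] shift [ 3.8 -4.   3. ] F [0.4 0.3 0.6]
lever 8 [[ 18.81297871 -64.3670363   26.05243195]
 [ 19.91019258 -48.31935654  26.48291473]
 [ 21.48193118 -34.55386323  27.43932368]]
```

View pics/s5.png

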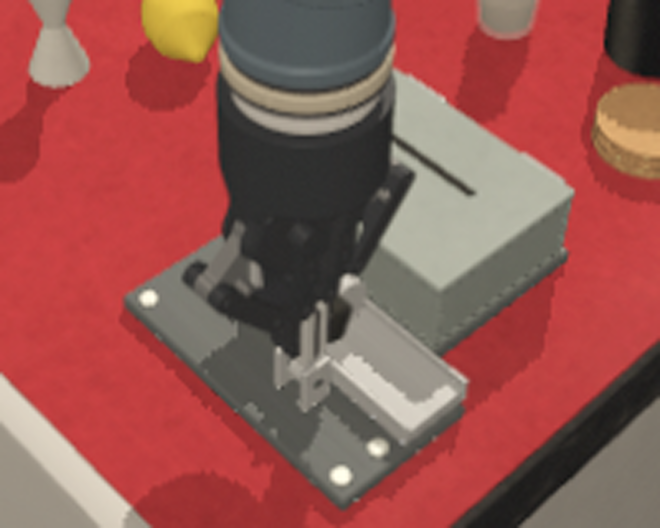

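The lever is at or near upright, hidden behind the fingers at (320,340). I push past centre, then withdraw back and up.

Emit:
{"method": "move_arm", "body": {
  "rows": [
    [0,0,0,0,5,0,1],
    [0,0,0,0,10,0,1],
    [0,0,0,0,15,0,1],
    [0,0,0,0,18,0,1],
    [0,0,0,0,18,0,1],
    [0,0,0,0,18,0,1],
    [0,0,0,0,0,0,1],
    [0,0,0,0,-20,-20,1],
    [0,0,0,0,-30,-50,1],
    [0,0,0,0,-50,-80,1],
    [0,0,0,0,-80,-110,1],
    [0,0,0,0,-110,-130,1]
  ]
}}

```text
t: 10.53
tcp_pos: [0.4447, -0.0516, 0.2142]
tool_rot: [0.614, 0.789, 0.0, 0.001]
force: [0.4, -0.8, 0.9]
finger_gap: 0.003
gripper_force: 0.0
```

Emit:
{"method": "move_arm", "body": {
  "rows": [
    [0,0,0,0,-10,0,1],
    [0,0,0,0,-10,0,1],
    [0,0,0,0,-10,0,1],
    [0,0,0,0,-10,0,1]
  ]
}}

```text
t: 10.87
tcp_pos: [0.4362, -0.0537, 0.2115]
tool_rot: [0.614, 0.789, 0.0, -0.0]
force: [0.7, 0.2, -0.1]
finger_gap: -0.001
gripper_force: 0.0
```

Run:
```python
from h import *
plan([-50,-47,57])
s=imaging.snapshot("side"); B=toB(cloud(s))
r=B[np.all((B>[-12,-70,28])&(B<[28,-33,95]),-1)];print("lever",len(r),np.percentile(r,[2,50,98],0) if len(r) else 0)
r=B[np.all((B>[45,-65,56])&(B<[130,65,70]),-1)]
print("lid",np.linalg.lstsq(np.c_[r[:,:2],np.ones(len(r))],r[:,2],rcond=None)[0])
r=B[np.all((B>[-18,-34,27])&(B<[18,-14,53]),-1)];print("head",len(r),np.percentile(r,[2,50,98],0))
r=B[np.all((B>[-12,24,27])&(B<[12,60,50]),-1)];print("nose",len(r),np.percentile(r,[2,50,98],0) if len(r) else 0)
cv2.imwrite("pics/s6.png",cv2.resize(s["img"][180:360,220:420,::-1],None,fx=3.3,fy=3.3,interpolation=cv2.INTER_CUBIC))
```

```text
t 10.87 tip box now [-167.   -50.3  186.5] turn [ 0. -0. -0.] shift [  3.3 117.  129.6] F [ 0.7  0.2 -0.1]
lever 181 [[-10.69797231 -57.17086887  31.80401581]
 [ -1.17887071 -49.08867965  42.48569598]
 [  9.96906987 -36.52251052  46.6192718 ]]
lid [-2.05461259e-03 -8.34991947e-03  6.09875844e+01]
head 209 [[-16.44599633 -31.77499589  29.84909926]
 [ -4.19168998 -27.31452688  45.46664288]
 [ 15.47711755 -15.42706092  52.82988061]]
nose 5 [[-7.08819232 37.0697735  32.25786922]
 [-6.46729794 39.09379066 34.68473871]
 [-5.42852228 43.62327817 36.2514239 ]]
```

View pics/s6.png

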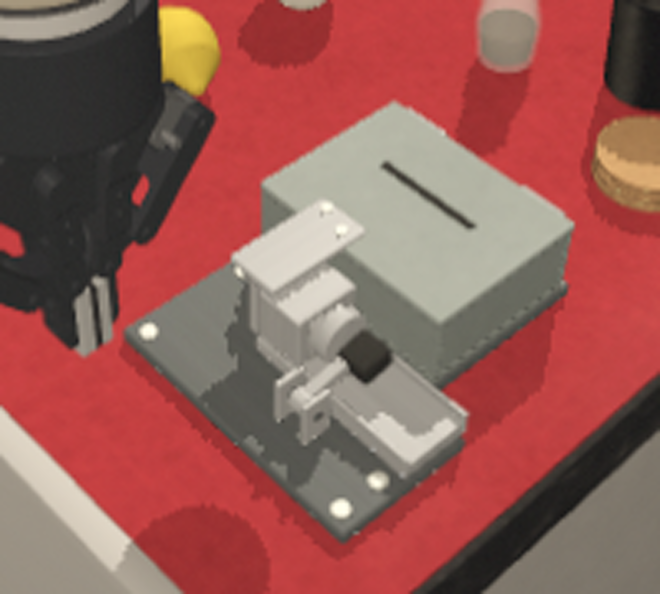

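The black weight at (365,355) lies behind the head at (335,325). The lid is flush, the bolt is home and the gripper is clear. Handing in.

```bash
python3 -c "
from h import *
print(order.sign_off())"
```

```text
the job is handed in; nothing more can be done
None
```

The tip box is locked and the job is handed in. The last camera view showed the lid flush, the bolt's head against its guide and the lever dropped behind it. The gripper was clear and never went near the cup, jigger or lemon. The judge's result was not shown.

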